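# Stack the empty keyed tray on the tray of tins

## Robot

A 6-joint arm with a two-finger parallel gripper is mounted at the origin on the work surface. World frame = base frame: x ahead of the robot, y to its left, z up, the work surface at z = 0. Lengths are in m, angles in rad, forces in N, time in s.
With the tool pointing down it reaches from about 0.325 to 0.775 m from the base axis. Payload 5.5 kg.
Tool frame: the origin (TCP) lies at the centre of the arm's flange, where the gripper is bolted on; the fingertips stand 173 mm ahead of it and the grasp point (between the pads) lies 155 mm ahead of it (tip_reach is the distance from the TCP to the fingertips, in m); z points along the fingers, y is the direction in which the jaws open and shut (so a half turn about z gives the same grasp; the last joint's range is limited). The gripper opens to 85 mm and grips with 20 to 120 N. Pads are 22 mm wide; open, the fingers measure 114 mm over their backs; the gripper's body (76 mm by 85 mm) begins 54 mm behind the grasp point. The pads swing forward as they close: fully open they stand 13 mm farther back than shut.
Start: joints at [1.158, 0.091, 1.231, -0, 1.82, -0.057], TCP at [0.209, 0.562, 0.405] pointing down, gripper open.
Joint ranges: [-2.87, 2.87], [-0.86, 2.18], [0.17, 2.46], [-1.51, 4.65], [0.06, 2.69], [-2.65, 2.65]. Speed limits (rad/s): [2.57, 2.57, 3.01, 3.14, 3.14, 3.14].

## Interface

Orientations are given as a unit quaternion [w, x, y, z].
In Python, from plant import * gives the robot as it stands.
- The arm moves only by the tool carry_out, never from a script. Its argument "commands" is a list of rows, each a list of 2 entries, a list of its own where there are three numbers: the shift along the tool's x, y, z in cm, then the turn about the tool's z in rad. A call has 1 to 20 rows; each row shifts and turns the pose as measured when the row begins, along the tool's axes as they then stand; what a row does not reach is not made up. A row lasts 1/12 s, in which the tool goes at most 41.7 mm and 7.16 degrees, less where a joint would pass 70% of its speed; a pose out of reach is approached as far as the arm can. A call is refused whole if a number of a shift passes 4.17 or a number of a turn 0.125, either way. A call with a gripper value outside its range is refused whole. "jaw" is the finger opening in cm, from 0 to 8.54, set as the call begins (left out, the last holds). The fingers move at their own pace and stop on an object; "grip_force" is the grip in N (left out, the last holds). Time passes only in rows, so rows that do not move let the fingers close. It gives the time, the measured TCP pose, the force and the opening at its end, in the units of the state.
- state(): the state, without advancing time (a new reading comes with each control period).
- read_camera(name): name is "scene" or "side" or "wrist"; returns a dict with "img" (420x560x3 uint8, red, green, blue), "depth" (420x560 float32, m along the optical axis (not along the pixel's ray), 0 where there is no reading), "mtx" (3x3 intrinsics, pixels), "world_to_cam" (4x4, takes a point from world to camera coordinates). Camera axes: x right, y down, z forward; pixel columns grow to the right and rows downward; lengths in m; the calibration is good to about 2 mm. A picture is of the moment at which its call begins.
- hand_in(): hands the job in, once; it reports no verdict.
The state is a dict: "time_s": time; "joint_positions": joint angles; "qvel": joint speeds; "joint_torque": joint torques, N m; "tool_pos": TCP position; "tool_rot": TCP orientation; "force": force on the tool from outside, world axes, zero at the start; "moment": the same for the moment, N m; "width": opening from 0.0 (shut) to 1.0 (fully open).
Only numpy, scipy, OpenCV 4.12 (cv2) and the standard library are available. Lean on these libraries where they do the work, as an engineer would, in place of code of your own. Each camera call takes 0.05 s, during which the arm holds its last target.

## Task

Stack the empty green tray squarely on the green tray that holds the two small tins, with its yellow end over the lower tray's yellow end, so that its notches drop over the two keys and it sits fully home and level; then let go. Set it down gently rather than dropping it. Leave the lower tray about where it stands (a small nudge is fine), its tins upright inside it, and the other groceries alone.

Things in the scene. Friction and masses are not known exactly. Their poses are not given: they have to be found in the camera images.
- empty_tray: Empty green slotted tray to be moved, loose, 0.25-0.5 kg: 190 mm long (x), 150 wide (y), rim 70 high, walls and floor 6 thick. Origin: centre of the underside; z up, +x to its yellow end. A 6 mm divider runs along x between the notches and carries the grip. On its rim it has the same two keys as tin_tray. Stacked right, its underside lies on the lower rim, 70 mm above the lower underside.
- empty_grip (a point): Centre of the top of the empty tray's white grip, 66 mm above its underside, over its origin. The grip is a bar 80 mm long (x), 14 thick (y), from 26 to 66 mm up, with 62 mm of free space on either side inside the tray: pinch it across y from above.
- empty_notch_wide (a point): Middle of the wide notch in the empty tray's underside at its yellow (+x) end: 71 mm wide (y), 19 deep (x, 76 to 95 mm from centre), 15 high, cut through floor and end wall. It goes over the yellow key with 3.5 mm play each way in y and 3 mm in x.
- empty_notch_narrow (a point): Middle of the narrow notch in the empty tray's underside at its other (-x) end: 35 mm wide (y), 19 deep, 15 high. It goes over the black key with the same play; it cannot go over the yellow key, so end for end the tray stays up on the keys.
- tin_tray: Lower tray, loose, 0.6 kg, on the table with two small tins in it: same moulding and axes as empty_tray (origin at the centre of the underside, +x to its yellow end, rim 70 mm high, same grip). It stays where it is.
- tin_key_yellow (a point): Middle of the top of the lower tray's yellow key at its +x end: 64 mm wide (y), 14 thick (x, 79 to 93 mm from the tray's centre), 12 above the rim, so 82 mm above the tray's underside.
- tin_key_black (a point): Middle of the top of the lower tray's black key at its -x end: 28 mm wide (y), 14 thick (x), 12 above the rim, 82 mm above the tray's underside.
- tin_a: Small red tin, 52 mm diameter, 45 mm high, standing loose in tin_tray on one side of the divider. Origin: centre of its underside.
- tin_b: Small blue tin, 52 mm diameter, 45 mm high, standing loose in tin_tray on the other side of the divider. Origin: centre of its underside.
- sauce_jar: Bystander: red jar with a green cap, 72 mm diameter, 120 mm high, beyond the trays, near the middle. Origin: centre of its underside.
- bean_tin: Bystander: tin with a turquoise label, 74 mm diameter, 108 mm high, at the right of the table. Origin: centre of its underside.
- pasta_box: Bystander: blue carton lying flat, 170 x 90 x 45 mm, at the left of the table. Origin: centre of its underside.
Mind the look-alikes: they are no part of the job. What is shaped like the empty_tray but orange or red is not meant. Leave any blue or brown look-alike of the tin_tray alone.

How it is judged:
By the outcome, as a careful person would: the job done as asked, in the order asked, and still so for the second after the job is handed in, with the robot touching nothing.
It also fails if it takes over 38 s, if anything falls off the work surface, if the arm or the gripper's body presses on something with over 40 N, if the wrist force passes 120 N, or if a joint passes its speed limit or range.

## Working session

There is one attempt and no reset: what is moved stays moved. The work goes in short steps, Python scripts to look and compute and a tool call to move; the robot and the scene stay as the last step left them, time stands still between calls to the robot, and variables do not carry over. Pictures are saved under pics/ and viewed, and the job is handed in when it is done.

Besides the shell and the picture viewer there is one more tool, called after "Emit:" as name([rows], argument=value, ...), one row to a line, values as JSON. carry_out: Moves the arm, as the interface text tells. Its arguments: {"type":"object","properties":{"commands":{"type":"array","items":{"type":"array"}},"jaw":{"type":"number"},"grip_force":{"type":"number"}},"required":["commands"]}

```bash
mkdir -p pics; ls
python3 - <<'E'
from plant import *
import cv2,numpy as np
for n in ("scene","side","wrist"):
    c=read_camera(n); cv2.imwrite(f"pics/{n}0.png",c["img"][:,:,::-1]); np.savez(f"{n}0.npz",**c)
    print(n,c["mtx"].round(1).tolist(),c["world_to_cam"].round(3).tolist())
print(state())
E
```

```text
pics
scene [[447.7, 0.0, 277.0], [0.0, 447.7, 207.3], [0.0, 0.0, 1.0]] [[0.769, 0.639, -0.005, -0.348], [0.495, -0.6, -0.629, -0.17], [-0.405, 0.481, -0.778, 1.543], [0.0, 0.0, 0.0, 1.0]]
side [[504.8, 0.0, 280.9], [0.0, 504.8, 201.1], [0.0, 0.0, 1.0]] [[0.88, -0.475, 0.014, -0.399], [-0.294, -0.568, -0.769, 0.181], [0.373, 0.673, -0.639, 1.554], [0.0, 0.0, 0.0, 1.0]]
wrist [[336.1, 0.0, 284.0], [0.0, 336.1, 208.7], [0.0, 0.0, 1.0]] [[0.349, 0.937, -0.001, -0.599], [0.899, -0.334, 0.281, -0.036], [0.263, -0.099, -0.96, 0.379], [0.0, 0.0, 0.0, 1.0]]
{'time_s': 0.15, 'joint_positions': array([ 1.15827800e+00,  9.17245365e-02,  1.23160309e+00,  1.97518743e-05,
        1.81980927e+00, -5.66952804e-02]), 'qvel': array([ 0.00093009, -0.00252561, -0.00160229,  0.00017989, -0.000874  ,
       -0.00035505]), 'joint_torque': array([ 2.12793057e-03, -4.59372211e+01, -4.18527782e+01,  2.68249188e-06,
        9.54624906e-03,  3.65876485e-05]), 'tool_pos': array([0.20903561, 0.56246877, 0.40379078]), 'tool_rot': array([-1.88798778e-04,  1.76972007e-01,  9.84215582e-01, -7.48744543e-04]), 'force': array([ 0.44770878,  0.67926054, -0.50015807]), 'moment': array([ 0.00754804, -0.02690167, -0.00144797]), 'width': 1.0042627015502963}
```

View pics/scene0.png

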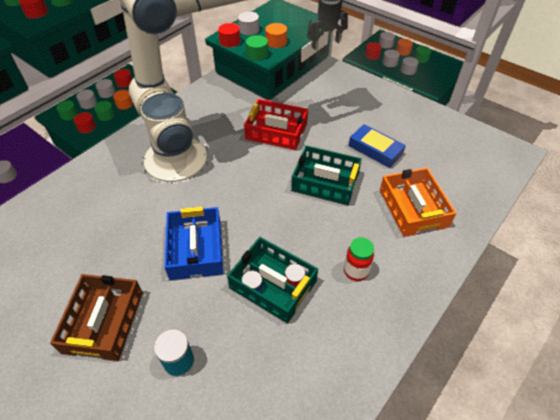

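View pics/side0.png

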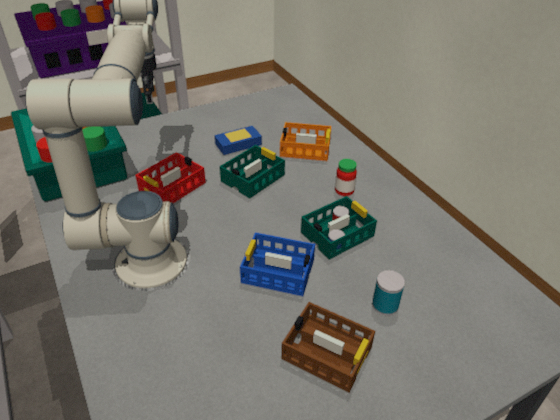

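View pics/wrist0.png

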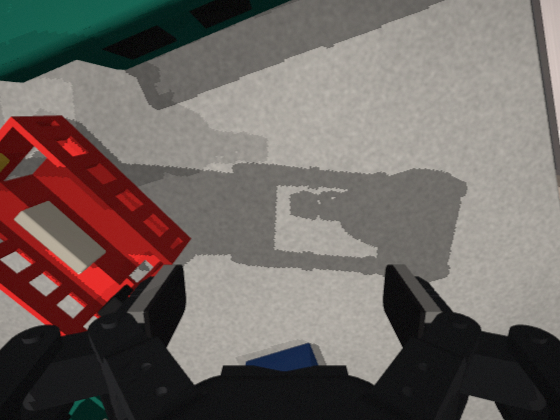

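The scene view shows the empty green tray at about (328,173), with its yellow key on the right at (354,172). The tin tray is at (273,279), yellow key at (300,286). In the side view they are at (253,170) and (339,226). Next I'll measure both.

```bash
cat > h.py <<'E'
import cv2,numpy as np
def cloud(c):
    K=c["mtx"];T=c["world_to_cam"];d=c["depth"];v,u=np.mgrid[:d.shape[0],:d.shape[1]]
    p=np.stack([(u-K[0,2])/K[0,0]*d,(v-K[1,2])/K[1,1]*d,d],-1)
    return (p-T[:3,3])@T[:3,:3]
def masks(c):
    h=cv2.cvtColor(c["img"],cv2.COLOR_RGB2HSV);H,S,V=h[...,0],h[...,1],h[...,2]
    ok=c["depth"]>0
    return dict(g=(H>65)&(H<95)&(S>110)&ok,y=(H>20)&(H<35)&(S>140)&(V>110)&ok,w=(S<60)&(V>140)&ok,k=(V<45)&(S<140)&ok)
def ray(c,u,v,z):
    K=c["mtx"];T=c["world_to_cam"];R=T[:3,:3];o=-R.T@T[:3,3]
    d=R.T@np.array([(u-K[0,2])/K[0,0],(v-K[1,2])/K[1,1],1.]);return o+d*(z-o[2])/d[2]
def proj(c,p):
    T=c["world_to_cam"];q=c["mtx"]@(T[:3,:3]@np.asarray(p)+T[:3,3]);return q[:2]/q[2]
E
python3 - <<'E'
from h import *
C={n:dict(np.load(n+"0.npz")) for n in("scene","side")}
seeds={"empty":{"scene":(328,173),"side":(253,170)},"tin":{"scene":(273,279),"side":(339,226)}}
for o,s in seeds.items():
  for n,(u,v) in s.items():
    c=C[n];P=cloud(c);M=masks(c)
    ctr=ray(c,u,v,.05);near=np.hypot(P[...,0]-ctr[0],P[...,1]-ctr[1])<.16
    g=P[M["g"]&near]; print(o,n,ctr.round(3),"gmax",np.percentile(g[:,2],[50,90,99]).round(3))
    r=g[(g[:,2]>.06)&(g[:,2]<.078)]
    print("  rim rect",len(r),cv2.minAreaRect((r[:,:2]*1000).astype(np.float32)))
    y=P[M["y"]&near]; y=y[y[:,2]>.074];print("  yellow",len(y),y.mean(0).round(4), np.percentile(y[:,2],95).round(4))
    w=P[M["w"]&near]; w=w[(w[:,2]>.055)&(w[:,2]<.075)];print("  grip",len(w),np.median(w,0).round(4),cv2.minAreaRect((w[:,:2]*1000).astype(np.float32)))
    k=P[M["k"]&near]; k=k[(k[:,2]>.074)&(k[:,2]<.09)];print("  black",len(k),k.mean(0).round(4) if len(k) else 0)
E
```

```text
empty scene [0.47  0.233 0.05 ] gmax [0.029 0.068 0.072]
  rim rect 430 ((461.634033203125, 235.91522216796875), (188.2600860595703, 158.10186767578125), 20.57545280456543)
  yellow 75 [0.5427 0.2639 0.0805] 0.0839
  grip 140 [0.4603 0.2324 0.0642] ((434.1651306152344, 227.50765991210938), (133.64505004882812, 131.38084411621094), 20.69300651550293)
  black 23 [0.3837 0.2039 0.0802]
empty side [0.453 0.216 0.05 ] gmax [0.036 0.065 0.07 ]
  rim rect 288 ((457.08514404296875, 235.35504150390625), (198.25100708007812, 158.58529663085938), 20.59754180908203)
  yellow 48 [0.5373 0.2631 0.0779] 0.0816
  grip 53 [0.4594 0.2367 0.0621] ((458.7823791503906, 236.9447021484375), (78.47256469726562, 20.540660858154297), 25.12238311767578)
  black 20 [0.3765 0.2013 0.0787]
tin scene [ 0.583 -0.172  0.05 ] gmax [0.028 0.069 0.072]
  rim rect 659 ((573.3084716796875, -165.93296813964844), (192.89666748046875, 152.7215576171875), 6.219460487365723)
  yellow 134 [ 0.6607 -0.1582  0.0808] 0.0837
  grip 201 [ 0.5727 -0.1677  0.0648] ((548.9284057617188, -180.00502014160156), (146.4123992919922, 159.2661895751953), 88.35871124267578)
  black 44 [ 0.4918 -0.1757  0.08  ]
tin side [ 0.565 -0.181  0.05 ] gmax [0.038 0.066 0.071]
  rim rect 409 ((569.6314697265625, -166.8150634765625), (194.6116180419922, 156.79171752929688), 6.428251266479492)
  yellow 67 [ 0.6555 -0.16    0.078 ] 0.0809
  grip 77 [ 0.5723 -0.1671  0.0632] ((581.6670532226562, -163.69850158691406), (97.9205093383789, 24.75555419921875), 17.162961959838867)
  black 30 [ 0.4847 -0.1776  0.0791]
```

Emit:
carry_out([
  [[-3.0, -1.9, 0], 0],
  [[-3.2, -2.0, 0], 0],
  [[-3.2, -2.0, 0], 0],
  [[-3.2, -2.0, 0], 0],
  [[-3.2, -2.0, 0], 0],
  [[-3.2, -2.0, 0], 0],
  [[-3.2, -2.0, 0], 0],
  [[-3.2, -2.0, 0], 0],
  [[-3.2, -2.0, 0], 0],
  [[-3.2, -2.0, 0], 0],
  [[-3.2, -2.0, 0], 0],
  [[0, 0, 0], -0.12],
  [[0, 0, 0], -0.12],
  [[0, 0, 0], -0.12],
  [[0, 0, 0], -0.12],
  [[0, 0, 0], -0.12],
  [[0, 0, 0], -0.12],
  [[0, 0, 0], 0],
], jaw=6)

```text
time_s: 1.65
tool_pos: [0.4722, 0.2181, 0.3937]
tool_rot: [-0.007, -0.197, 0.98, -0.004]
force: [0.1, -0.8, -0.3]
width: 0.706
```

```bash
cat >> h.py <<'E'
from scipy.spatial.transform import Rotation as Ro
def togo(s,pos,yawx):
    q=np.array(s["tool_rot"]);R=Ro.from_quat([*q[1:],q[0]]).as_matrix()
    d=R.T@(np.array(pos)-s["tool_pos"]);y=np.degrees(np.arctan2(R[1,0],R[0,0]))
    t=(yawx-y+180)%360-180
    print("t",s["time_s"],"pos",np.round(s["tool_pos"],4),"yaw",round(y%360,2),"tilt",np.round(R[:,2],4),"| to go cm",(d*100).round(2),"turn",round(-np.radians(t),3),"F",np.round(s["force"],1),"w",round(s["width"],3))
E
python3 - <<'E'
from plant import *
from h import *
togo(state(),[.4605,.2345,.203],200.7)
c=read_camera("wrist");cv2.imwrite("pics/w1.png",c["img"][:,:,::-1]);np.savez("w1.npz",**c)
P=cloud(c);M=masks(c)
near=np.hypot(P[...,0]-.46,P[...,1]-.235)<.16
g=P[M["g"]&near];r=g[(g[:,2]>.062)&(g[:,2]<.078)];print(cv2.minAreaRect((r[:,:2]*1000).astype(np.float32)))
for m in "yk":
    y=P[M[m]&near];y=y[(y[:,2]>.075)&(y[:,2]<.09)];print(m,len(y),y.mean(0) if len(y) else 0)
w=P[M["w"]&near];w=w[(w[:,2]>.06)&(w[:,2]<.072)];print(len(w),np.median(w,0),cv2.minAreaRect((w[:,:2]*1000).astype(np.float32)))
E
```

```text
t 1.65 pos [0.4722 0.2181 0.3937] yaw 202.74 tilt [-0.0116 -0.0111 -0.9999] | to go cm [ 0.15  2.07 19.07] turn 0.036 F [ 0.1 -0.8 -0.3] w 0.706
((462.202392578125, 238.87152099609375), (190.08680725097656, 149.7158966064453), 20.334575653076172)
y 1088 [0.54068995 0.26804236 0.08121476]
k 617 [0.38170028 0.20855223 0.08168227]
1318 [0.45899138 0.23815286 0.06584752] ((432.5266418457031, 237.89755249023438), (134.26553344726562, 132.63658142089844), 20.470287322998047)
```

View pics/w1.png

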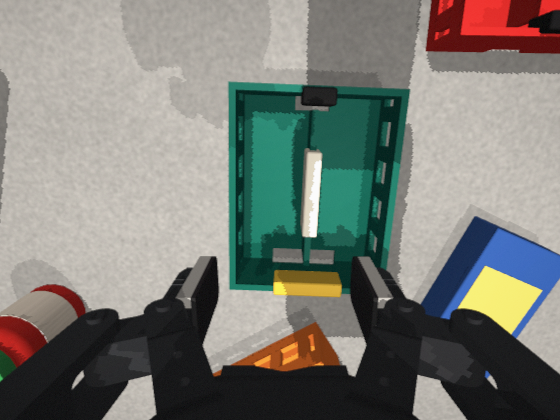

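The wrist view shows the empty tray with its grip at (312,193), black key at (319,95) and yellow key at (308,283). The estimates from the three cameras agree to within about 3 mm. The tool has picked up a slight tilt, so I'll watch that while moving slower.

Emit:
carry_out([
  [[0, 0.5, 1], 0.02],
  [[0, 0.5, 1.5], 0.02],
  [[0, 0.5, 1.5], 0],
  [[0, 0.5, 1.5], 0],
  [[0, 0.2, 1.0], 0],
  [[0, 0, 0], 0],
  [[0, 0, 0], 0],
])

```text
time_s: 2.28
tool_pos: [0.4632, 0.2388, 0.3263]
tool_rot: [-0.006, -0.16, 0.987, -0.005]
force: [-0.1, 0.7, -0.2]
width: 0.7
```

Run:
```python
from plant import *
from h import *
s=state();togo(s,[.461,.237,.203],200.5)
c=read_camera("wrist")
P=cloud(c);M=masks(c)
near=np.hypot(P[...,0]-.46,P[...,1]-.235)<.16
g=P[M["g"]&near];r=g[(g[:,2]>.062)&(g[:,2]<.078)];print(cv2.minAreaRect((r[:,:2]*1000).astype(np.float32)))
for m in "yk":
    y=P[M[m]&near];y=y[(y[:,2]>.077)&(y[:,2]<.09)];print(m,len(y),y.mean(0) if len(y) else 0)
w=P[M["w"]&near];w=w[(w[:,2]>.063)&(w[:,2]<.069)&(np.hypot(w[:,0]-.461,w[:,1]-.237)<.05)];print(len(w),w.mean(0),cv2.minAreaRect((w[:,:2]*1000).astype(np.float32)))
# tip of fingers grasp point
q=s["tool_rot"];R=Ro.from_quat([*q[1:],q[0]]).as_matrix();print(s["tool_pos"]+R@[0,0,.155])
```

```text
t 2.2833 pos [0.4632 0.2388 0.3263] yaw 198.44 tilt [-0.0106 -0.0111 -0.9999] | to go cm [ 1.000e-01 -1.000e-02  1.234e+01] turn -0.036 F [-0.1  0.7 -0.2] w 0.7
((462.27728271484375, 238.78598022460938), (190.3721923828125, 149.99488830566406), 20.476045608520508)
y 1624 [0.54055674 0.2681785  0.08148937]
k 1039 [0.38160644 0.2084066  0.08175891]
2000 [0.4599027  0.23810742 0.06588747] ((461.56231689453125, 238.740234375), (79.54500579833984, 13.673752784729004), 20.507768630981445)
[0.461608   0.23707411 0.17134248]
```

Emit:
carry_out([
  [[0.1, 0.05, 1.0], -0.018],
  [[0, 0, 1.5], -0.0],
  [[0, 0, 1.5], 0],
  [[0, 0, 1.5], 0],
  [[0, 0, 1.5], 0],
  [[0, 0, 1.0], 0],
  [[0, 0, 0.5], 0],
  [[0, 0, 0], 0],
  [[0, 0, 0], 0],
])

```text
time_s: 3.08
tool_pos: [0.4633, 0.2372, 0.2427]
tool_rot: [-0.0, -0.169, 0.986, -0.003]
force: [0.2, -0.3, 0.3]
width: 0.704
```

Run:
```python
from plant import *
from h import *
s=state();togo(s,[.4613,.2378,.203],200.5)
q=s["tool_rot"];R=Ro.from_quat([*q[1:],q[0]]).as_matrix();print(s["tool_pos"]+R@[0,0,.155])
c=read_camera("wrist");cv2.imwrite("pics/w2.png",c["img"][:,:,::-1])
```

```text
t 3.0833 pos [0.4633 0.2372 0.2427] yaw 199.5 tilt [ 5.0e-04 -6.8e-03 -1.0e+00] | to go cm [0.16 0.15 3.96] turn -0.017 F [ 0.2 -0.3  0.3] w 0.704
[0.46333883 0.2360968  0.08765845]
```

View pics/w2.png

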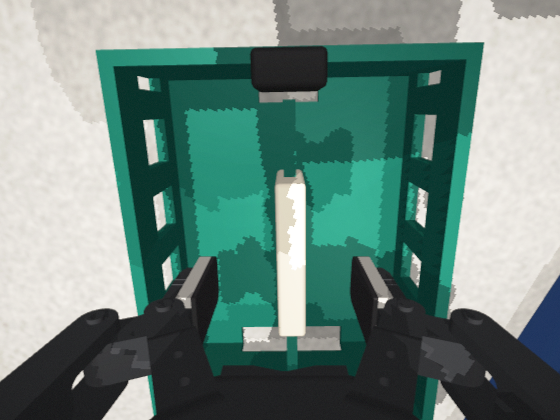

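The grip at (291,255) lies between the fingers, whose midpoint is at about (285,285). I'll descend.

Emit:
carry_out([
  [[0.15, 0.1, 0.8], -0.015],
  [[0, 0, 1.0], 0],
  [[0, 0, 1.0], 0],
  [[0, 0, 0.6], 0],
  [[0, 0, 0.3], 0],
  [[0, 0, 0.0], 0],
  [[0, 0, 0], 0],
])

```text
time_s: 3.72
tool_pos: [0.462, 0.2377, 0.204]
tool_rot: [0.001, -0.178, 0.984, -0.003]
force: [0.3, -0.3, 0.7]
width: 0.7
```

Run:
```python
from plant import *
from h import *
s=state();togo(s,[.4613,.2378,.203],200.5)
q=s["tool_rot"];R=Ro.from_quat([*q[1:],q[0]]).as_matrix();print(s["tool_pos"]+R@[0,0,.155])
```

```text
t 3.7167 pos [0.462  0.2377 0.204 ] yaw 200.47 tilt [ 0.0039 -0.0053 -1.    ] | to go cm [0.06 0.03 0.1 ] turn -0.0 F [ 0.3 -0.3  0.7] w 0.7
[0.46257084 0.23692001 0.04902693]
```

Aligned, so I'll close.

Emit:
carry_out([
  [[0, 0, 0], 0],
  [[0, 0, 0], 0],
  [[0, 0, 0], 0],
  [[0, 0, 0], 0],
  [[0, 0, 0], 0],
  [[0, 0, 0], 0],
  [[0, 0, 0], 0],
  [[0, 0, 0], 0],
  [[0, 0, 0], 0],
  [[0, 0, 0], 0],
], jaw=0, grip_force=60)

```text
time_s: 4.55
tool_pos: [0.4623, 0.2379, 0.205]
tool_rot: [0.002, -0.178, 0.984, -0.002]
force: [0.3, 0.4, -1.4]
width: 0.159
```

Emit:
carry_out([
  [[0, 0, -0.5], 0],
  [[0, 0, -1.0], 0],
  [[0, 0, -1.5], 0],
  [[0, 0, -2], 0],
  [[0, 0, -2], 0],
  [[0, 0, -2], 0],
  [[0, 0, -2], 0],
  [[0, 0, -2], 0],
  [[0, 0, -1.5], 0],
  [[0, 0, -1], 0],
  [[0, 0, -0.5], 0],
  [[0, 0, 0], 0],
])

```text
time_s: 5.55
tool_pos: [0.4597, 0.238, 0.3733]
tool_rot: [-0.003, -0.178, 0.984, -0.004]
force: [0.3, -0.7, -3.7]
width: 0.156
```

Run:
```python
from plant import *
from h import *
s=state();togo(s,[.572,-.1665,.37],186.2)
c=read_camera("wrist");cv2.imwrite("pics/w3.png",c["img"][:,:,::-1])
```

```text
t 5.55 pos [0.4597 0.238  0.3733] yaw 200.47 tilt [-0.0041 -0.0094 -0.9999] | to go cm [  3.62 -41.82   0.66] turn 0.249 F [ 0.3 -0.7 -3.7] w 0.156
```

View pics/w3.png

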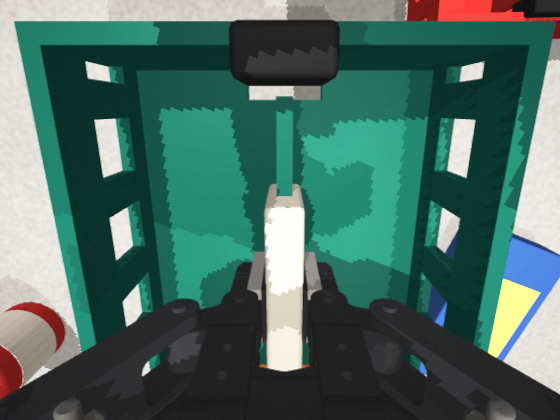

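The grasp is good: the tray hangs from the grip at (285,285), and its underside is about 168 mm up. I'll carry it over.

Emit:
carry_out([
  [[0.1, -1, 0], 0],
  [[0.2, -2.0, 0], 0],
  [[0.25, -2.8, 0], 0],
  [[0.25, -2.8, 0], 0],
  [[0.25, -2.8, 0], 0],
  [[0.25, -2.8, 0], 0],
  [[0.25, -2.8, 0], 0],
  [[0.25, -2.8, 0], 0],
  [[0.25, -2.8, 0], 0],
  [[0.25, -2.8, 0], 0],
  [[0.25, -2.8, 0], 0],
  [[0.25, -2.8, 0], 0],
  [[0.25, -2.8, 0], 0],
  [[0.25, -2.8, 0], 0],
  [[0.1, -2.0, 0], 0],
  [[0, -1.0, 0], 0],
  [[0, -0.3, 0], 0],
  [[0, 0, 0], 0],
])

```text
time_s: 7.1
tool_pos: [0.5675, -0.1767, 0.3444]
tool_rot: [-0.026, -0.178, 0.984, -0.001]
force: [-0.3, 1.3, -3.1]
width: 0.156
```

Emit:
carry_out([
  [[0, 0, 0], 0.03],
  [[0, 0, 0], 0.06],
  [[0, 0, 0], 0.06],
  [[0, 0, 0], 0.05],
  [[0, 0, 0], 0.02],
  [[0, 0, 0], 0],
  [[0, 0, 0], 0],
])

```text
time_s: 7.68
tool_pos: [0.5663, -0.1694, 0.3417]
tool_rot: [-0.029, -0.068, 0.997, -0.001]
force: [-0.5, -0.0, -3.7]
width: 0.153
```

Run:
```python
from plant import *
from h import *
s=state();togo(s,[.572,-.1665,.37],186.2)
for n in ("scene","side","wrist"):
    c=read_camera(n);cv2.imwrite(f"pics/{n}4.png",c["img"][:,:,::-1]);np.savez(n+"4.npz",**c)
```

```text
t 7.6833 pos [ 0.5663 -0.1694  0.3417] yaw 187.85 tilt [-0.0569 -0.0052 -0.9984] | to go cm [-0.44  0.22 -2.86] turn 0.029 F [-0.5 -0.  -3.7] w 0.153
```

View pics/scene4.png

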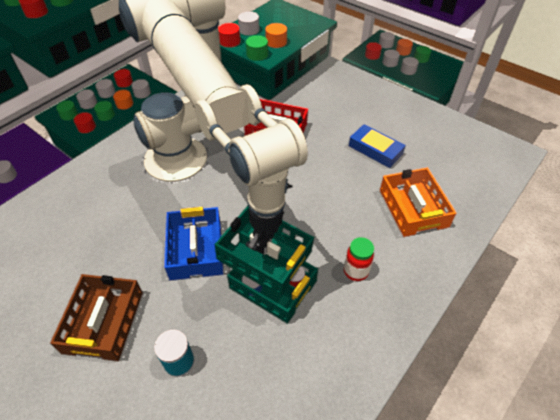

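View pics/side4.png

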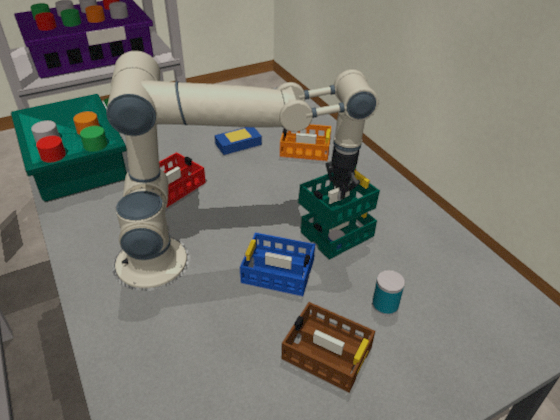

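The tray is now over the tin tray with its yellow end the right way round (scene (297,257) above (300,287)). However, the fast traverse left the tool tilted by about 3.3°. Before placing I'll test which motions take that tilt out.

Emit:
carry_out([
  [[0, 0, -1], 0],
  [[0, 0, -1], 0],
  [[0, 0, -1], 0],
  [[0, 0, -1], 0],
  [[0, 0, -1], 0],
  [[0, 0, 0], 0],
])

```text
time_s: 8.33
tool_pos: [0.5693, -0.1698, 0.3986]
tool_rot: [-0.027, -0.068, 0.997, -0.001]
force: [0.2, 0.4, -3.2]
width: 0.154
```

Run:
```python
from plant import *
from h import *
s=state();togo(s,[.572,-.1665,.37],186.2);print(s["joint_positions"].round(4),s["qvel"].round(3))
```

```text
t 8.3333 pos [ 0.5693 -0.1698  0.3986] yaw 187.85 tilt [-0.0546 -0.0062 -0.9985] | to go cm [-0.47  0.28  2.84] turn 0.029 F [ 0.2  0.4 -3.2] w 0.154
[-0.3403  0.0967  1.236  -0.0251  1.8582 -2.0546] [-0.002  0.003 -0.002  0.    -0.009 -0.001]
```

Emit:
carry_out([
  [[3, 0, 0], 0],
  [[3, 0, 0], 0],
  [[3, 0, 0], 0],
  [[0, 0, 0], 0],
  [[0, 0, 0], 0],
])

```text
time_s: 8.75
tool_pos: [0.4785, -0.1827, 0.4033]
tool_rot: [-0.028, -0.069, 0.997, -0.001]
force: [0.7, 0.1, -4.5]
width: 0.156
```

Run:
```python
from plant import *
from h import *
s=state();togo(s,[.572,-.1665,.37],186.2);print(s["joint_positions"].round(4),s["qvel"].round(3))
```

```text
t 8.75 pos [ 0.4785 -0.1827  0.4033] yaw 187.93 tilt [-0.0552 -0.0062 -0.9985] | to go cm [-9.65  0.31  2.8 ] turn 0.03 F [ 0.7  0.1 -4.5] w 0.156
[-0.4219 -0.1233  1.4457 -0.0295  1.867  -2.1389] [-0.023 -0.055  0.028 -0.02   0.032 -0.012]
```

Emit:
carry_out([
  [[-1, 0, 0], 0],
  [[-1, 0, 0], 0],
  [[-1, 0, 0], 0],
  [[-1, 0, 0], 0],
  [[-1, 0, 0], 0],
  [[-1, 0, 0], 0],
  [[0, 0, 0], 0],
])

```text
time_s: 9.33
tool_pos: [0.5481, -0.1725, 0.3993]
tool_rot: [-0.026, -0.07, 0.997, -0.001]
force: [0.3, -0.3, -3.4]
width: 0.151
```

Run:
```python
from plant import *
from h import *
s=state();togo(s,[.572,-.1665,.37],186.2);print(s["joint_positions"].round(4),s["qvel"].round(3))
```

```text
t 9.3333 pos [ 0.5481 -0.1725  0.3993] yaw 188.06 tilt [-0.0516 -0.0059 -0.9986] | to go cm [-2.6   0.25  2.8 ] turn 0.033 F [ 0.3 -0.3 -3.4] w 0.151
[-0.3572  0.0427  1.2911 -0.0246  1.8541 -2.075 ] [ 0.013  0.032 -0.021 -0.008  0.015 -0.001]
```

Emit:
carry_out([
  [[0, 2.8, 0], 0],
  [[0, 2.8, 0], 0],
  [[0, 2.8, 0], 0],
  [[0, 2.8, 0], 0],
  [[0, 0, 0], 0],
  [[0, 0, 0], 0],
])

```text
time_s: 9.83
tool_pos: [0.5383, -0.056, 0.3947]
tool_rot: [-0.029, -0.071, 0.997, -0.0]
force: [-0.1, -0.5, -3.1]
width: 0.156
```

Run:
```python
from plant import *
from h import *
s=state();togo(s,[.572,-.1665,.37],186.2);print(s["joint_positions"].round(4),s["qvel"].round(3))
```

```text
t 9.8333 pos [ 0.5383 -0.056   0.3947] yaw 188.2 tilt [-0.0579 -0.0043 -0.9983] | to go cm [ -1.9  -11.43   2.32] turn 0.035 F [-0.1 -0.5 -3.1] w 0.156
[-0.1622 -0.0435  1.3856 -0.0142  1.856  -1.8796] [ 0.053  0.007 -0.006  0.032  0.009  0.023]
```

Emit:
carry_out([
  [[0, -1, 0], 0],
  [[0, -1, 0], 0],
  [[0, -1, 0], 0],
  [[0, -1, 0], 0],
  [[0, -1, 0], 0],
  [[0, -1, 0], 0],
  [[0, -1, 0], 0],
  [[0, -1, 0], 0],
  [[0, -1, 0], 0],
  [[0, 0, 0], 0],
])

```text
time_s: 10.67
tool_pos: [0.5537, -0.1592, 0.3928]
tool_rot: [-0.03, -0.069, 0.997, -0.001]
force: [0.6, -0.2, -3.6]
width: 0.157
```

Run:
```python
from plant import *
from h import *
s=state();togo(s,[.572,-.1665,.37],186.2);print(s["joint_positions"].round(4),s["qvel"].round(3))
```

```text
t 10.6667 pos [ 0.5537 -0.1592  0.3928] yaw 187.88 tilt [-0.0598 -0.0057 -0.9982] | to go cm [-1.85 -0.98  2.17] turn 0.029 F [ 0.6 -0.2 -3.6] w 0.157
[-0.3318  0.0495  1.2957 -0.0259  1.851  -2.0465] [-0.002  0.002  0.     0.022  0.011  0.01 ]
```

Emit:
carry_out([
  [[-0.3, -0.2, -1], 0.005],
  [[-0.3, -0.2, -1], 0.005],
  [[-0.3, -0.2, -1], 0.005],
  [[-0.3, -0.2, -1], 0.0],
  [[-0.3, 0, -1], 0],
  [[-0.3, 0, -1], 0],
  [[0, 0, -1], 0],
  [[0, 0, -1], 0],
  [[0, 0, 0], 0],
])

```text
time_s: 11.42
tool_pos: [0.5787, -0.1657, 0.4731]
tool_rot: [-0.032, -0.061, 0.998, 0.001]
force: [0.2, -1.1, -3.6]
width: 0.151
```

Run:
```python
from plant import *
from h import *
s=state();togo(s,[.572,-.1665,.37],186.2)
```

```text
t 11.4167 pos [ 0.5787 -0.1657  0.4731] yaw 186.98 tilt [-0.0637 -0.0015 -0.998 ] | to go cm [ 0.02 -0.06 10.33] turn 0.014 F [ 0.2 -1.1 -3.6] w 0.151
```

Emit:
carry_out([
  [[0, 0, 1.5], 0],
  [[0, 0, 1.5], 0],
  [[0, 0, 1.5], 0],
  [[0, 0, 1.5], 0],
  [[0, 0, 1.5], 0],
  [[0, 0, 1.5], 0],
  [[0, 0, 0], 0],
])

```text
time_s: 12.0
tool_pos: [0.5728, -0.1647, 0.3789]
tool_rot: [-0.03, -0.062, 0.998, 0.001]
force: [-0.6, 0.3, -4.6]
width: 0.153
```

Run:
```python
from plant import *
from h import *
s=state();togo(s,[.572,-.1665,.37],186.2)
```

```text
t 12.0 pos [ 0.5728 -0.1647  0.3789] yaw 187.11 tilt [-0.0605 -0.001  -0.9982] | to go cm [ 0.05 -0.18  0.9 ] turn 0.016 F [-0.6  0.3 -4.6] w 0.153
```

```bash
cat > m.py <<'E'
from plant import *
from h import *
s=state();togo(s,[.572,-.1665,.37],186.2)
q=s["tool_rot"];R=Ro.from_quat([*q[1:],q[0]]).as_matrix()
import sys
tag=sys.argv[1]
for n in ("scene","side","wrist"):
    c=read_camera(n);cv2.imwrite(f"pics/{n}{tag}.png",c["img"][:,:,::-1]);np.savez(f"{n}{tag}.npz",**c)
    P=cloud(c);M=masks(c);near=np.hypot(P[...,0]-.575,P[...,1]+.166)<.17
    zu=s["tool_pos"][2]-.205
    for m in "yk":
        a=P[M[m]&near]
        for nm,z0 in (("low",.082),("held",zu+.082)):
            b=a[np.abs(a[:,2]-z0)<.012]
            if nm=="held":
                b=b[np.abs(np.hypot(b[:,0]-s["tool_pos"][0],b[:,1]-s["tool_pos"][1])-.086)<.03]
            if len(b)>8:
                t=b[b[:,2]>np.percentile(b[:,2],90)-.004]   # top face
                print(n,m,nm,len(t),t.mean(0).round(4))
    g=P[M["g"]&near]
    for nm,z0 in (("low",.07),("held",zu+.07)):
        b=g[np.abs(g[:,2]-z0)<.009]
        if len(b)>50: print(n,"rim",nm,len(b),[np.round(x,1) for x in cv2.minAreaRect((b[:,:2]*1000).astype(np.float32))])
E
python3 m.py 5
```

```text
t 12.0 pos [ 0.5728 -0.1647  0.3789] yaw 187.11 tilt [-0.0605 -0.001  -0.9982] | to go cm [ 0.05 -0.18  0.9 ] turn 0.016 F [-0.6  0.3 -4.6] w 0.153
scene y low 98 [ 0.6607 -0.1587  0.082 ]
scene y held 136 [ 0.6501 -0.1571  0.2502]
scene k held 44 [ 0.4821 -0.1788  0.2607]
scene rim low 418 [array([ 574.7, -165.9]), array([190.1, 152.1]), np.float64(6.4)]
scene rim held 643 [array([ 564.4, -167.5]), array([189.7, 153. ]), np.float64(7.4)]
side y low 23 [ 0.6579 -0.1722  0.0798]
side y held 46 [ 0.6462 -0.1623  0.2497]
side k low 17 [ 0.4841 -0.1762  0.0805]
side k held 26 [ 0.4757 -0.1808  0.2602]
side rim low 318 [array([ 571.3, -167.2]), array([197.1, 154.5]), np.float64(6.0)]
side rim held 497 [array([ 559.1, -168.8]), array([194.4, 156. ]), np.float64(7.0)]
wrist k held 892 [ 0.4843 -0.1732  0.2637]
wrist rim held 33013 [array([ 525. , -170.3]), array([109.5, 151.7]), np.float64(7.0)]
```

```bash
python3 -c "
import cv2
a=cv2.imread('pics/scene5.png')[160:340,160:380];b=cv2.imread('pics/side5.png')[130:290,230:430]
cv2.imwrite('pics/s5c.png',cv2.hconcat([cv2.resize(a,(440,360),interpolation=2),cv2.resize(b,(450,360),interpolation=2)])[:, :800])"
```

```text
(no output)
```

View pics/s5c.png

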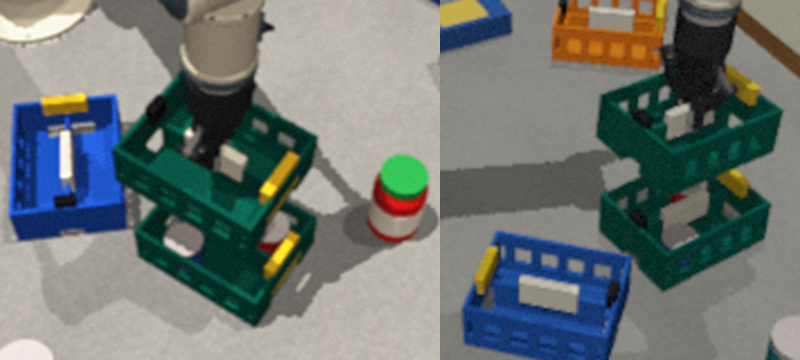

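View pics/wrist5.png

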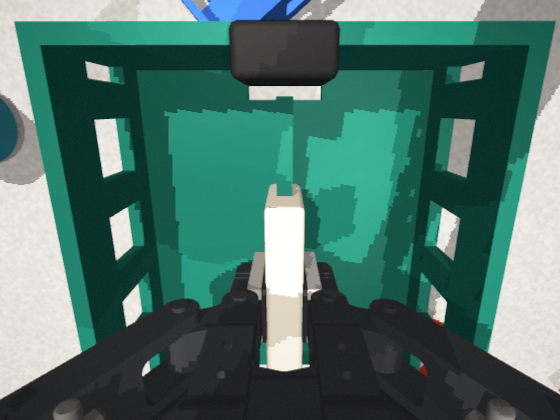

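The held tray really is pitched by about 0.06 rad: its yellow key is 10 mm lower than its black key in both views. Levelling it against the keys would be tight, so I'll set it down on free table nearby and regrip. That keeps the tool tilt but makes the tray level.

Run:
```python
from h import *
c=dict(np.load("scene0.npz"));P=cloud(c)
# occupied cells in candidate region
m=(P[...,2]>.015)&(P[...,2]<.16)&(c["depth"]>0)
for x0 in np.arange(.3,.82,.04):
    print(round(x0,2),''.join('#' if (m&(P[...,0]>x0)&(P[...,0]<x0+.04)&(P[...,1]>y0)&(P[...,1]<y0+.04)).sum()>4 else '.' for y0 in np.arange(-.3,.4,.04)))
```

```text
0.3 ###.#.............
0.34 ##.##.......###...
0.38 ####......#####...
0.42 .##.......######.#
0.46 .####......#.#.#.#
0.5 .#####.....#####.#
0.54 .###.#......###..#
0.58 .#.###.........#.#
0.62 .#####........###.
0.66 .#####.##....##.##
0.7 ......###....#.###
0.74 .......##...######
0.78 ............###.#.
```

Emit:
carry_out([
  [[0.1, 0.8, 0], 0],
  [[0.1, 1.5, 0], 0],
  [[0.1, 1.5, 0], 0],
  [[0.1, 1.5, 0], 0],
  [[0.1, 1.5, 0], 0],
  [[0.1, 1.5, 0], 0],
  [[0.1, 1.5, 0], 0],
  [[0.1, 1.5, 0], 0],
  [[0.1, 1.5, 0], 0],
  [[0.1, 1.5, 0], 0],
  [[0.1, 1.5, 0], 0],
  [[0.1, 1.5, 0], 0],
  [[0, 1.5, 0], 0],
  [[0, 1.5, 0], 0],
  [[0, 1.5, 0], 0],
  [[0, 0.8, 0], 0],
  [[0, 0, 0], 0],
])

```text
time_s: 13.57
tool_pos: [0.5211, 0.0898, 0.4044]
tool_rot: [-0.013, -0.069, 0.998, 0.001]
force: [0.8, 0.5, -3.3]
width: 0.154
```

Emit:
carry_out([
  [[0, 0, 1], 0],
  [[0, 0, 1.8], 0],
  [[0, 0, 1.8], 0],
  [[0, 0, 1.8], 0],
  [[0, 0, 1.8], 0],
  [[0, 0, 1.5], 0],
  [[0, 0, 1], 0],
  [[0, 0, 0.5], 0],
  [[0, 0, 0], 0],
])

```text
time_s: 14.32
tool_pos: [0.5167, 0.0874, 0.2859]
tool_rot: [-0.011, -0.068, 0.998, -0.0]
force: [0.3, -0.0, -3.0]
width: 0.16
```

Run:
```python
from plant import *
from h import *
s=state();togo(s,[.533,.055,.207],187)
c=read_camera("scene");cv2.imwrite("pics/s6.png",c["img"][:,:,::-1])
```

```text
t 14.3167 pos [0.5167 0.0874 0.2859] yaw 187.81 tilt [-0.0217 -0.0022 -0.9998] | to go cm [-1.35 -3.44  7.86] turn 0.014 F [ 0.3 -0.  -3. ] w 0.16
```

View pics/s6.png

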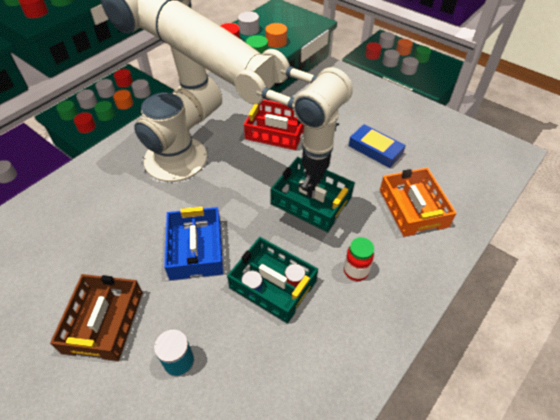

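Oddly, that move took most of the tilt out, leaving 0.02 rad. The spot below is free: the tray is at (312,193) and the jar at (360,258). I'll set it down and regrip level.

Emit:
carry_out([
  [[0, 0, 1], 0],
  [[0, 0, 1.5], 0],
  [[0, 0, 1.5], 0],
  [[0, 0, 1.2], 0],
  [[0, 0, 0.8], 0],
  [[0, 0, 0.5], 0],
  [[0, 0, 0.3], 0],
  [[0, 0, 0.2], 0],
  [[0, 0, 0], 0],
])

```text
time_s: 15.12
tool_pos: [0.5178, 0.0871, 0.2184]
tool_rot: [-0.004, -0.068, 0.998, -0.0]
force: [-0.5, 0.7, -3.8]
width: 0.153
```

Run:
```python
from plant import *
from h import *
togo(state(),[.533,.055,.205],187)
```

```text
t 15.1167 pos [0.5178 0.0871 0.2184] yaw 187.78 tilt [-0.0087 -0.0011 -1.    ] | to go cm [-1.09 -3.38  1.33] turn 0.014 F [-0.5  0.7 -3.8] w 0.153
```

Tilt is down to under 0.01 rad, so there's no need to regrip. I'll go back up and across slowly.

Emit:
carry_out([
  [[0, 0, -0.8], 0],
  [[0, 0, -1.2], 0],
  [[0, 0, -1.2], 0],
  [[0, 0, -1.2], 0],
  [[0, 0, -1.2], 0],
  [[0, 0, -1.2], 0],
  [[0, 0, -1.2], 0],
  [[0, 0, -1.2], 0],
  [[0, 0, -1.2], 0],
  [[0, 0, -1.2], 0],
  [[0, 0, -0.8], 0],
  [[0, 0, 0], 0],
])

```text
time_s: 16.12
tool_pos: [0.5188, 0.0872, 0.3633]
tool_rot: [0.002, -0.068, 0.998, -0.0]
force: [1.4, 0.1, -3.4]
width: 0.156
```

Emit:
carry_out([
  [[0, -0.7, 0], 0],
  [[-0.1, -1.2, 0], 0],
  [[-0.1, -1.2, 0], 0],
  [[-0.1, -1.2, 0], 0],
  [[-0.1, -1.2, 0], 0],
  [[-0.1, -1.2, 0], 0],
  [[-0.1, -1.2, 0], 0],
  [[-0.1, -1.2, 0], 0],
  [[-0.1, -1.2, 0], 0],
  [[-0.1, -1.2, 0], 0],
  [[-0.1, -1.2, 0], 0],
  [[0, -0.5, 0], 0],
])

```text
time_s: 17.12
tool_pos: [0.5487, -0.0594, 0.3562]
tool_rot: [-0.004, -0.066, 0.998, -0.0]
force: [0.4, -0.4, -3.9]
width: 0.163
```

Run:
```python
from plant import *
from h import *
togo(state(),[.573,-.166,.34],186.2)
```

```text
t 17.1167 pos [ 0.5487 -0.0594  0.3562] yaw 187.54 tilt [-0.0084 -0.0012 -1.    ] | to go cm [ -1.02 -10.89   1.61] turn 0.023 F [ 0.4 -0.4 -3.9] w 0.163
```

Emit:
carry_out([
  [[-0.1, -1.1, 0], 0.005],
  [[-0.1, -1.1, 0], 0.005],
  [[-0.1, -1.1, 0], 0.005],
  [[-0.1, -1.1, 0], 0],
  [[-0.1, -1.1, 0], 0],
  [[-0.1, -1.1, 0], 0],
  [[-0.1, -1.1, 0], 0],
  [[-0.1, -1.0, 0], 0],
  [[-0.1, -0.8, 0], 0],
  [[0, -0.4, 0], 0],
  [[0, 0, 0], 0],
  [[0, 0, 0], 0],
])

```text
time_s: 18.12
tool_pos: [0.5718, -0.1691, 0.3553]
tool_rot: [-0.005, -0.057, 0.998, 0.0]
force: [-0.2, 1.0, -3.4]
width: 0.159
```

```bash
python3 m.py 7
```

```text
t 18.1167 pos [ 0.5718 -0.1691  0.3553] yaw 186.5 tilt [-9.4e-03 -5.0e-04 -1.0e+00] | to go cm [-0.03  0.26 -1.47] turn 0.005 F [-0.2  1.  -3.4] w 0.159
scene y low 79 [ 0.6609 -0.157   0.0822]
scene y held 132 [ 0.6559 -0.1631  0.2309]
scene k held 36 [ 0.4873 -0.1839  0.2331]
scene rim low 386 [array([ 574.9, -165.7]), array([190.5, 152.1]), np.float64(6.4)]
scene rim held 674 [array([ 570.7, -171.1]), array([190.2, 154.5]), np.float64(6.8)]
side y low 6 [ 0.659  -0.1851  0.0779]
side y held 37 [ 0.6515 -0.1631  0.2295]
side k low 17 [ 0.4836 -0.1768  0.0802]
side k held 24 [ 0.481  -0.1838  0.2307]
side rim low 304 [array([ 569.5, -166.2]), array([198.3, 154.7]), np.float64(6.0)]
side rim held 396 [array([ 566.9, -171.9]), array([196.9, 156.5]), np.float64(6.5)]
wrist k low 17 [ 0.4882 -0.1764  0.0812]
wrist k held 918 [ 0.4884 -0.1771  0.2325]
wrist rim low 302 [array([ 484., -178.]), array([ 5.2, 51.7]), np.float64(6.3)]
wrist rim held 33819 [array([ 530. , -173.4]), array([109.5, 151.9]), np.float64(6.5)]
```

Aligned to within a few mm: the tray needs about +4.5 mm in x, +5 mm in y and 0.4° of turn, and its pitch is nearly level. I'll make that correction while descending to just above the keys.

Emit:
carry_out([
  [[-0.2, 0.2, 0.3], 0.004],
  [[-0.2, 0.15, 0.6], 0.004],
  [[-0.1, 0.1, 0.8], 0],
  [[0, 0, 0.8], 0],
  [[0, 0, 0.8], 0],
  [[0, 0, 0.8], 0],
  [[0, 0, 0.5], 0],
  [[0, 0, 0.3], 0],
  [[0, 0, 0], 0],
  [[0, 0, 0], 0],
])

```text
time_s: 19.1
tool_pos: [0.5758, -0.1605, 0.2989]
tool_rot: [-0.006, -0.054, 0.999, 0.001]
force: [0.3, -0.4, -3.5]
width: 0.156
```

```bash
python3 m.py 8; python3 -c "
import cv2
a=cv2.imread('pics/scene8.png')[190:340,180:360];b=cv2.imread('pics/side8.png')[140:270,270:410]
cv2.imwrite('pics/s8c.png',cv2.hconcat([cv2.resize(a,(400,333),interpolation=2),cv2.resize(b,(359,333),interpolation=2)]))"
```

```text
t 19.1 pos [ 0.5758 -0.1605  0.2989] yaw 186.22 tilt [-0.0124  0.001  -0.9999] | to go cm [ 0.53 -0.54 -7.11] turn 0.0 F [ 0.3 -0.4 -3.5] w 0.156
scene y low 45 [ 0.6636 -0.153   0.0817]
scene y held 115 [ 0.6593 -0.1543  0.1743]
scene k held 36 [ 0.4906 -0.1734  0.1761]
scene rim low 350 [array([ 574.7, -167.7]), array([190.5, 151.2]), np.float64(6.4)]
scene rim held 597 [array([ 574. , -163.1]), array([189.9, 152.6]), np.float64(6.4)]
side y held 37 [ 0.6551 -0.157   0.1723]
side k low 14 [ 0.4833 -0.1716  0.079 ]
side k held 27 [ 0.4844 -0.1735  0.1743]
side rim low 263 [array([ 569.1, -168.1]), array([193.9, 153.1]), np.float64(6.4)]
side rim held 377 [array([ 570.4, -163. ]), array([196.8, 157.5]), np.float64(5.4)]
wrist y low 34 [ 0.6647 -0.1529  0.082 ]
wrist k low 433 [ 0.4936 -0.1741  0.0817]
wrist k held 840 [ 0.4924 -0.1691  0.1766]
wrist rim held 34367 [array([ 533.7, -164.9]), array([109.4, 152.1]), np.float64(6.2)]
```

View pics/s8c.png

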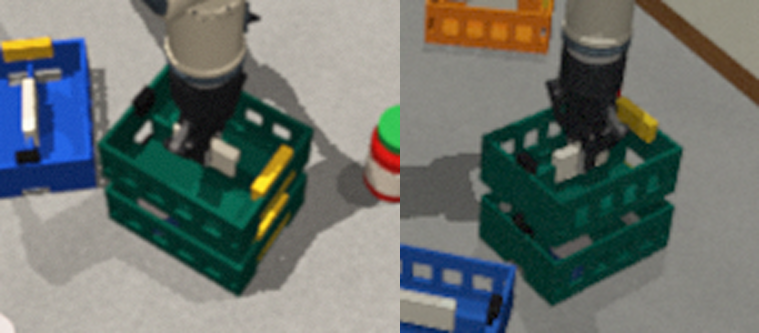

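View pics/wrist8.png

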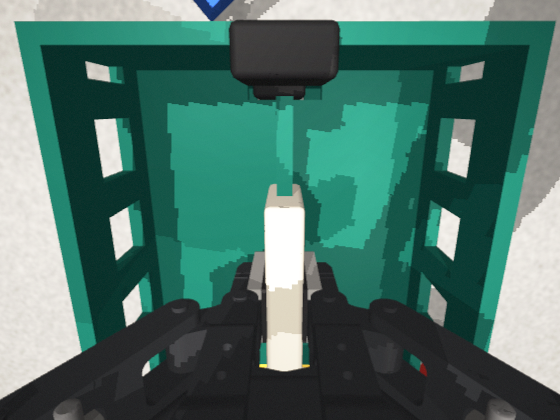

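The wrist camera now sees the lower black key at x ≈ 252–304 through the narrow notch (about 250–321), so I can measure it directly.

```bash
cat > n.py <<'E'
import sys
from h import *
c=dict(np.load(f"wrist{sys.argv[1]}.npz"));P=cloud(c);img=c["img"].astype(int)
a=np.radians(float(sys.argv[2]));zu=float(sys.argv[3])
ex=np.array([np.cos(a),np.sin(a)]);ey=np.array([-ex[1],ex[0]])
dark=(img.max(-1)<60)
low=dark&(np.abs(P[...,2]-.0815)<.006)&(np.hypot(P[...,0]-.49,P[...,1]+.175)<.05)
q=P[low][:,:2];print("low black: n",len(q),"along y",np.percentile(q@ey,[1,50,99]).round(4),"along x",np.percentile(q@ex,[1,99]).round(4))
held=dark&(np.abs(P[...,2]-(zu+.082))<.006)&(np.hypot(P[...,0]-.49,P[...,1]+.175)<.05)
q=P[held][:,:2];print("held black: n",len(q),"along y",np.percentile(q@ey,[1,50,99]).round(4),"along x",np.percentile(q@ex,[1,99]).round(4))
# print raw strip
y0,y1=(int(sys.argv[4]),int(sys.argv[5])) if len(sys.argv)>4 else (85,103)
cr=c["img"][y0-20:y1+20,200:370,::-1];cv2.imwrite(f"pics/n{sys.argv[1]}.png",cv2.resize(cr,None,fx=4,fy=4,interpolation=0))
for v in range(y0,y1,3): 
    z=P[v,240:335,2]; print(v,' '.join(f"{int(round(t*1000))}" for t in z[::2]))
E
python3 n.py 8 6.2 .094
```

```text
low black: n 576 along y [-0.2374 -0.2247 -0.211 ] along x [0.4689 0.4744]
held black: n 3818 along y [-0.2353 -0.2175 -0.2082] along x [0.461  0.4744]
85 102 101 101 100 154 152 152 154 153 153 154 154 153 153 153 153 153 152 152 154 153 153 154 152 153 152 154 153 154 153 153 152 153 153 153 153 153 153 153 153 153 100 101 101 102 101 101 103
88 102 101 101 102 100 6 5 82 83 82 81 83 81 83 83 82 82 83 82 83 82 82 82 81 82 82 82 83 81 81 83 82 81 6 6 6 6 7 7 6 6 102 102 100 101 101 103 102
91 101 101 101 101 101 5 5 82 81 81 83 82 82 82 83 81 83 83 82 81 82 82 82 82 82 82 82 81 82 82 82 82 82 6 7 5 7 7 6 6 7 101 103 102 102 102 101 102
94 102 101 101 101 100 7 5 82 82 81 82 81 81 83 83 82 83 83 81 81 81 80 82 81 82 81 81 81 81 81 81 81 81 6 6 6 7 7 5 6 7 101 100 101 102 102 101 102
97 101 101 102 102 101 6 5 7 72 81 82 81 80 81 80 79 80 80 79 145 145 146 145 145 146 145 146 80 80 80 80 80 4 5 7 6 7 5 6 6 7 101 102 101 101 103 102 101
100 100 103 101 101 102 101 102 101 100 101 101 102 101 102 100 103 101 103 102 145 144 146 145 145 146 145 146 101 102 101 269 100 101 102 101 102 101 102 103 102 101 102 102 101 101 101 103 102
```

View pics/n8.png

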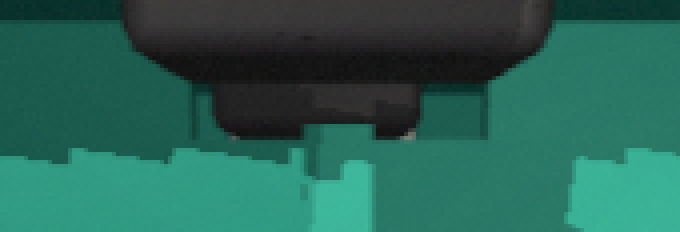

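```bash
cat > k.py <<'E'
import sys
from h import *
def run(tag,yaw,floor,nl,nr,kl,kr,v,nv,kv):
    c=dict(np.load(f"wrist{tag}.npz"));a=np.radians(yaw);ex=np.array([np.cos(a),np.sin(a)]);ey=np.array([-ex[1],ex[0]])
    f=lambda u,v,z:ray(c,u,v,z)[:2]
    n=[f(u,v,floor)@ey*1000 for u in(nl,nr)];k=[f(u,v,.082)@ey*1000 for u in(kl,kr)]
    print("notch",np.round(n,1),"w",round(n[0]-n[1],1),"key",np.round(k,1),"w",round(k[0]-k[1],1),"=> tray must move along +ey mm",round((sum(k)-sum(n))/2,2))
    xi=f((kl+kr)/2,nv,floor)@ex*1000;ki=f((kl+kr)/2,kv,.082)@ex*1000
    print("inner edge notch x",round(xi,1),"key",round(ki,1),"gap (want 3.0)",round(xi-ki,2),"=> move +ex",round(3-(xi-ki),2))
if __name__=="__main__": run(*[float(x) if i else x for i,x in enumerate(sys.argv[1:])])
E
python3 k.py 8 6.2 .101 249 321.5 253.3 305.5 91 99.5 98.8
```

```text
notch [-238.2 -203.8] w -34.3 key [-237.7 -210.2] w -27.5 => tray must move along +ey mm -2.98
inner edge notch x 476.5 key 475.4 gap (want 3.0) 1.12 => move +ex 1.88
```

Emit:
carry_out([
  [[-0.06, -0.12, 0.1], 0],
  [[-0.04, -0.12, 0.2], 0],
  [[0, 0, 0.2], 0],
  [[0, 0, 0.1], 0],
  [[0, 0, 0], 0],
  [[0, 0, 0], 0],
])

```text
time_s: 19.75
tool_pos: [0.5776, -0.1634, 0.2952]
tool_rot: [-0.004, -0.054, 0.999, -0.0]
force: [0.7, -0.4, -3.8]
width: 0.158
```

```bash
python3 m.py 9; python3 n.py 9 6.2 .088 >/dev/null
```

```text
t 19.75 pos [ 0.5776 -0.1634  0.2952] yaw 186.2 tilt [-7.7e-03 -7.0e-04 -1.0e+00] | to go cm [ 0.64 -0.25 -7.48] turn 0.0 F [ 0.7 -0.4 -3.8] w 0.158
scene y low 27 [ 0.665  -0.1526  0.0811]
scene y held 112 [ 0.6619 -0.1573  0.1712]
scene k low 9 [ 0.4888 -0.1744  0.0823]
scene k held 37 [ 0.4931 -0.1766  0.1722]
scene rim low 324 [array([ 615.5, -205.4]), array([235.2, 119.9]), np.float64(44.7)]
scene rim held 589 [array([ 576.9, -166.6]), array([189.2, 152.4]), np.float64(6.4)]
side y held 43 [ 0.6575 -0.1609  0.1685]
side k low 19 [ 0.4909 -0.1677  0.0807]
side k held 19 [ 0.4868 -0.1795  0.1707]
side rim low 258 [array([ 567.8, -168.3]), array([194.3, 152.6]), np.float64(4.6)]
side rim held 356 [array([ 572.8, -167.1]), array([195.5, 157.2]), np.float64(7.3)]
wrist y low 38 [ 0.664  -0.1562  0.0822]
wrist k low 256 [ 0.4949 -0.1738  0.0813]
wrist k held 863 [ 0.4945 -0.1723  0.1722]
wrist rim held 33699 [array([ 535.9, -168. ]), array([109.6, 152. ]), np.float64(6.4)]
```

View pics/n9.png

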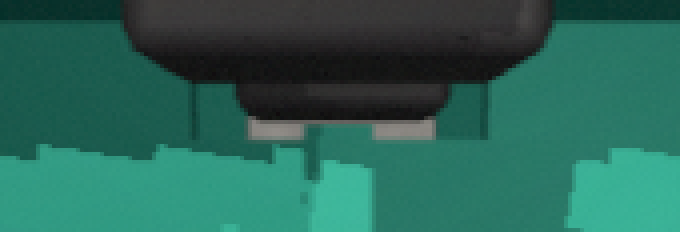

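```bash
python3 k.py 9 6.2 .097 248.8 321.5 259.2 311.8 91 99.7 94.7
python3 - <<'E'
from h import *
c=dict(np.load("wrist9.npz"));P=cloud(c)
print(np.median(P[91:98,300:320,2]),np.median(P[102:112,300:320,2]), P[88:103,300].round(3)[:,2], P[88:103,268].round(3)[:,2])
E
```

```text
notch [-241.6 -207.3] w -34.3 key [-237.7 -210.7] w -27.1 => tray must move along +ey mm 0.23
inner edge notch x 478.8 key 475.8 gap (want 3.0) 2.99 => move +ex 0.01
0.006029134900691496 0.09702074789752083 [ 0.081  0.082  0.083  0.081  0.08   0.073  0.063 -0.001 -0.     0.001
  0.001  0.     0.097  0.098  0.096] [ 0.082  0.082  0.082  0.083  0.081  0.075  0.064 -0.001 -0.001  0.
 -0.001 -0.001  0.096  0.096  0.097]
```

Run:
```python
from h import *
a=np.radians(6.2);ex=np.array([np.cos(a),np.sin(a)])
for t in("8","9"):
    c=dict(np.load(f"wrist{t}.npz"));P=cloud(c)
    for v in range(89,104): print(t,v,[(round(float(P[v,u,:2]@ex*1000),1),round(float(P[v,u,2]*1000))) for u in(265,270,300)])
```

```text
8 89 [(470.5, 82), (470.4, 81), (470.6, 83)]
8 90 [(471.0, 82), (470.9, 81), (470.9, 82)]
8 91 [(471.5, 83), (471.4, 81), (471.5, 82)]
8 92 [(472.0, 82), (471.9, 81), (472.0, 82)]
8 93 [(472.4, 81), (472.5, 82), (472.5, 82)]
8 94 [(472.9, 82), (473.0, 82), (472.9, 81)]
8 95 [(473.5, 82), (473.4, 81), (473.4, 81)]
8 96 [(473.9, 82), (473.9, 82), (473.9, 82)]
8 97 [(474.4, 80), (474.3, 79), (474.3, 80)]
8 98 [(474.5, 72), (474.5, 71), (474.5, 71)]
8 99 [(474.5, 59), (474.5, 58), (474.4, 56)]
8 100 [(476.8, 103), (476.8, 103), (483.2, 269)]
8 101 [(477.2, 102), (477.2, 102), (477.2, 102)]
8 102 [(477.6, 101), (477.6, 102), (477.6, 101)]
8 103 [(478.1, 102), (478.1, 101), (478.1, 102)]
9 89 [(473.0, 83), (473.0, 82), (473.0, 82)]
9 90 [(473.4, 81), (473.4, 81), (473.5, 83)]
9 91 [(473.9, 82), (473.9, 82), (473.9, 81)]
9 92 [(474.4, 81), (474.3, 80), (474.3, 80)]
9 93 [(474.4, 72), (474.5, 73), (474.5, 73)]
9 94 [(474.5, 64), (474.5, 64), (474.5, 63)]
9 95 [(472.0, 0), (472.0, 0), (471.9, -1)]
9 96 [(472.7, 0), (472.6, 0), (472.6, 0)]
9 97 [(473.4, 1), (473.4, 0), (473.4, 1)]
9 98 [(474.1, 0), (474.1, 0), (474.1, 1)]
9 99 [(474.8, -1), (474.8, 0), (474.8, 0)]
9 100 [(478.9, 98), (478.9, 97), (478.9, 97)]
9 101 [(479.3, 97), (479.3, 97), (479.4, 98)]
9 102 [(479.8, 97), (479.8, 97), (479.8, 96)]
9 103 [(480.3, 97), (480.2, 97), (480.3, 97)]
```

Wrist check: y is centred to 0.2 mm. In x the notch sits about 1.5 mm too far toward +x, and the other views agree. I'll make that correction and then lower gently.

Emit:
carry_out([
  [[0.08, 0.01, 0.05], 0],
  [[0.06, 0.01, 0.1], 0],
  [[0, 0, 0.1], 0],
  [[0, 0, 0.05], 0],
  [[0, 0, 0], 0],
])

```text
time_s: 20.32
tool_pos: [0.5759, -0.1632, 0.2921]
tool_rot: [-0.004, -0.054, 0.999, -0.0]
force: [0.7, 0.1, -3.5]
width: 0.157
```

```bash
python3 m.py 10|grep -v rim; python3 n.py 10 6.2 .088 >/dev/null;python3 - <<'E'
from h import *
a=np.radians(6.2);ex=np.array([np.cos(a),np.sin(a)]);ey=np.array([-ex[1],ex[0]])
c=dict(np.load(f"wrist10.npz"));P=cloud(c)
for v in range(89,103): print(v,[(round(float(P[v,u,:2]@ex*1000),1),round(float(P[v,u,2]*1000))) for u in(265,270,300)])
for v in (90,):
  z=P[v,:,2];y=P[v,:,:2]@ey*1000
  print([(u,round(float(y[u]),1),round(float(z[u]*1000))) for u in range(244,326) if abs(z[u]-z[u-1])>.006 or abs(z[u]-z[u+1])>.006])
E
```

```text
t 20.3167 pos [ 0.5759 -0.1632  0.2921] yaw 186.21 tilt [-7.4e-03 -7.0e-04 -1.0e+00] | to go cm [ 0.49 -0.28 -7.79] turn 0.0 F [ 0.7  0.1 -3.5] w 0.157
scene y low 29 [ 0.6652 -0.1575  0.082 ]
scene y held 124 [ 0.6605 -0.1585  0.1677]
scene k low 10 [ 0.4881 -0.1763  0.0818]
scene k held 38 [ 0.4922 -0.1764  0.1697]
side y held 36 [ 0.6554 -0.1593  0.1666]
side k low 14 [ 0.4923 -0.1683  0.0812]
side k held 26 [ 0.4849 -0.1761  0.1672]
wrist y low 37 [ 0.6599 -0.1568  0.0822]
wrist k low 349 [ 0.495  -0.1746  0.0814]
wrist k held 834 [ 0.4929 -0.1719  0.1691]
89 [(471.7, 81), (471.7, 82), (471.8, 83)]
90 [(472.2, 82), (472.2, 82), (472.2, 82)]
91 [(472.7, 83), (472.6, 81), (472.7, 83)]
92 [(473.1, 82), (473.1, 82), (473.2, 82)]
93 [(473.6, 82), (473.6, 82), (473.6, 82)]
94 [(474.1, 82), (474.0, 81), (474.0, 80)]
95 [(474.5, 79), (474.4, 79), (474.5, 79)]
96 [(474.5, 69), (474.4, 68), (474.4, 68)]
97 [(474.5, 57), (474.4, 56), (474.4, 56)]
98 [(472.7, -1), (472.7, -1), (472.8, 0)]
99 [(473.5, 1), (473.5, 0), (473.5, 1)]
100 [(477.4, 94), (477.4, 94), (477.4, 94)]
101 [(477.9, 94), (477.9, 94), (477.9, 95)]
102 [(478.3, 93), (478.3, 95), (478.3, 93)]
[(249, -241.8, 88), (250, -249.2, 6), (257, -244.2, 5), (258, -238.0, 80), (312, -210.4, 81), (313, -203.8, 5), (320, -198.7, 6), (321, -206.9, 90)]
```

View pics/n10.png

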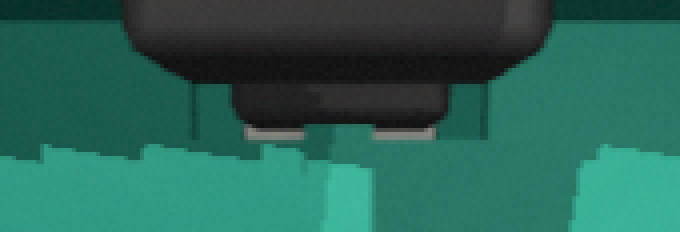

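Both gaps are centred (x 2.7 mm; y to 0.1 mm). Lowering.

Emit:
carry_out([
  [[0, 0, 0.15], 0],
  [[0, 0, 0.2], 0],
  [[0, 0, 0.2], 0],
  [[0, 0, 0.2], 0],
  [[0, 0, 0.15], 0],
  [[0, 0, 0.1], 0],
  [[0, 0, 0], 0],
], grip_force=40)

```text
time_s: 21.05
tool_pos: [0.5759, -0.1632, 0.281]
tool_rot: [-0.004, -0.054, 0.999, -0.0]
force: [-0.3, -0.3, -5.2]
width: 0.153
```

```bash
python3 m.py 11|grep -v rim; python3 n.py 11 6.2 .088 >/dev/null;python3 - <<'E'
from h import *
a=np.radians(6.2);ex=np.array([np.cos(a),np.sin(a)]);ey=np.array([-ex[1],ex[0]])
c=dict(np.load(f"wrist11.npz"));P=cloud(c)
for v in range(92,103): print(v,[(round(float(P[v,u,:2]@ex*1000),1),round(float(P[v,u,2]*1000))) for u in(265,300)])
for v in (90,):
  z=P[v,:,2];y=P[v,:,:2]@ey*1000
  print([(u,round(float(y[u]),1),round(float(z[u]*1000))) for u in range(244,326) if abs(z[u]-z[u-1])>.006 or abs(z[u]-z[u+1])>.006])
E
```

```text
t 21.05 pos [ 0.5759 -0.1632  0.281 ] yaw 186.22 tilt [-7.5e-03 -7.0e-04 -1.0e+00] | to go cm [ 0.49 -0.28 -8.89] turn 0.0 F [-0.3 -0.3 -5.2] w 0.153
scene y held 115 [ 0.6607 -0.1576  0.157 ]
scene k low 6 [ 0.5733 -0.1696  0.0871]
scene k held 36 [ 0.4915 -0.1767  0.1583]
side y low 14 [ 0.6569 -0.1622  0.0791]
side y held 37 [ 0.6566 -0.1591  0.1549]
side k low 4 [ 0.4948 -0.1649  0.0883]
side k held 23 [ 0.4852 -0.1771  0.1566]
wrist y low 25 [ 0.6532 -0.1557  0.0791]
wrist k low 328 [ 0.4991 -0.1747  0.0818]
wrist k held 834 [ 0.4931 -0.1723  0.1582]
92 [(473.7, 80), (473.8, 82)]
93 [(474.2, 81), (474.2, 81)]
94 [(474.5, 78), (474.5, 78)]
95 [(474.4, 67), (474.4, 67)]
96 [(474.5, 57), (474.4, 55)]
97 [(472.5, -1), (472.6, 0)]
98 [(473.3, 0), (473.3, 0)]
99 [(473.9, 0), (473.9, -1)]
100 [(477.5, 84), (477.5, 84)]
101 [(477.9, 83), (477.9, 82)]
102 [(478.4, 83), (478.4, 84)]
[(249, -241.8, 77), (250, -248.2, 6), (256, -244.0, 6), (257, -237.6, 81), (314, -210.3, 80), (315, -203.4, 6), (320, -199.8, 5), (321, -206.8, 79)]Traceback (most recent call last):
  File "n.py", line 10, in
[... 158 characters left out ...]
                                                        ~~~~~~~~~~~~~^^^^^^^^^^^^^^^^
    return _quantile_unchecked(
        a, q, axis, out, overwrite_input, method, keepdims, weights)
    return _ureduce(a,
                    func=_quantile_ureduce_func,
    ...<5 lines>...
                    overwrite_input=overwrite_input,
                    method=method)
    r = func(a, **kwargs)
    result = _quantile(arr,
                       quantiles=q,
    ...<2 lines>...
                       out=out,
                       weights=wgt)
    slices_having_nans = np.isnan(arr[-1, ...])
                                  ~~~^^^^^^^^^
IndexError: index -1 is out of bounds for axis 0 with size 0
```

The floor top now reads 83 mm, so the notches are engaged over the 82 mm keys with no added force. Lowering the last 7 mm.

Emit:
carry_out([
  [[0, 0, 0.1], 0],
  [[0, 0, 0.15], 0],
  [[0, 0, 0.15], 0],
  [[0, 0, 0.1], 0],
  [[0, 0, 0.1], 0],
  [[0, 0, 0], 0],
], grip_force=25)

```text
time_s: 21.7
tool_pos: [0.5761, -0.1633, 0.2757]
tool_rot: [-0.003, -0.054, 0.999, -0.001]
force: [0.3, 0.1, -3.0]
width: 0.153
```

Emit:
carry_out([
  [[0, 0, 0.1], 0],
  [[0, 0, 0], 0],
  [[0, 0, 0], 0],
])

```text
time_s: 21.95
tool_pos: [0.5762, -0.1633, 0.2758]
tool_rot: [-0.002, -0.054, 0.999, -0.001]
force: [0.3, 0.5, -3.4]
width: 0.154
```

```bash
python3 m.py 12|grep -v rim;python3 - <<'E'
from h import *
a=np.radians(6.2);ex=np.array([np.cos(a),np.sin(a)]);ey=np.array([-ex[1],ex[0]])
c=dict(np.load(f"wrist12.npz"));P=cloud(c)
for v in range(92,103): print(v,[(round(float(P[v,u,:2]@ex*1000),1),round(float(P[v,u,2]*1000))) for u in(265,300)])
E
```

```text
t 21.95 pos [ 0.5762 -0.1633  0.2758] yaw 186.21 tilt [-0.0039 -0.002  -1.    ] | to go cm [ 0.49 -0.28 -9.42] turn 0.0 F [ 0.3  0.5 -3.4] w 0.154
scene y held 126 [ 0.6612 -0.1577  0.1517]
scene k low 29 [ 0.5108 -0.1691  0.0817]
scene k held 32 [ 0.4928 -0.178   0.1528]
side y low 11 [ 0.6563 -0.1675  0.081 ]
side y held 41 [ 0.6559 -0.1607  0.15  ]
side k low 7 [ 0.4968 -0.1581  0.0777]
side k held 25 [ 0.4865 -0.1777  0.1503]
wrist y low 26 [ 0.653  -0.1555  0.0747]
wrist k low 299 [ 0.4996 -0.1724  0.0814]
wrist k held 842 [ 0.4935 -0.1723  0.1522]
92 [(474.5, 75), (474.4, 74)]
93 [(474.5, 66), (474.5, 67)]
94 [(471.9, 1), (471.8, 1)]
95 [(472.5, 0), (472.5, 0)]
96 [(473.2, 1), (473.1, 0)]
97 [(473.8, 0), (473.8, 0)]
98 [(474.4, 0), (474.4, -1)]
99 [(475.1, 1), (475.1, 0)]
100 [(478.2, 77), (478.2, 76)]
101 [(478.6, 76), (478.7, 77)]
102 [(479.1, 78), (479.1, 77)]
```

Emit:
carry_out([
  [[0, 0, 0.12], 0],
  [[0, 0, 0.1], 0],
  [[0, 0, 0], 0],
])

```text
time_s: 22.35
tool_pos: [0.5761, -0.1633, 0.2755]
tool_rot: [-0.001, -0.054, 0.999, -0.001]
force: [0.2, -1.1, -3.4]
width: 0.154
```

```bash
python3 m.py 13|grep -v rim|grep -v low
```

```text
t 22.35 pos [ 0.5761 -0.1633  0.2755] yaw 186.21 tilt [-0.0024 -0.0024 -1.    ] | to go cm [ 0.47 -0.29 -9.45] turn 0.0 F [ 0.2 -1.1 -3.4] w 0.154
scene y held 115 [ 0.6617 -0.1598  0.1519]
scene k held 32 [ 0.4928 -0.1766  0.1523]
side y held 38 [ 0.6563 -0.1588  0.1497]
side k held 23 [ 0.4866 -0.1796  0.1507]
wrist k held 836 [ 0.4936 -0.1724  0.1513]
```

Both key tops now read about 152 mm (70 + 82) at each end, and z no longer yields to further lowering, so the tray is home and level. Releasing.

Emit:
carry_out([
  [[0, 0, 0], 0],
  [[0, 0, 0], 0],
  [[0, 0, 0], 0],
  [[0, 0, 0], 0],
  [[0, 0, 0], 0],
  [[0, 0, 0], 0],
], jaw=5)

```text
time_s: 23.0
tool_pos: [0.5766, -0.1636, 0.2758]
tool_rot: [-0.0, -0.054, 0.999, -0.002]
force: [-0.6, 0.7, 0.5]
width: 0.589
```

Emit:
carry_out([
  [[0, 0, -0.5], 0],
  [[0, 0, -1], 0],
  [[0, 0, -1.5], 0],
  [[0, 0, -1.5], 0],
  [[0, 0, -1.5], 0],
  [[0, 0, -1.5], 0],
  [[0, 0, -1.5], 0],
  [[0, 0, -1.5], 0],
  [[0, 0, -1], 0],
  [[0, 0, 0], 0],
])

```text
time_s: 23.83
tool_pos: [0.5759, -0.1629, 0.4031]
tool_rot: [0.001, -0.054, 0.999, -0.002]
force: [-0.5, 0.2, 1.1]
width: 0.586
```

Run:
```python
from plant import *
from h import *
s=state();togo(s,[.57,-.16,.4],186)
for n in ("scene","side","wrist"):
    c=read_camera(n);cv2.imwrite(f"pics/{n}14.png",c["img"][:,:,::-1])
    P=cloud(c);M=masks(c);near=np.hypot(P[...,0]-.575,P[...,1]+.166)<.14
    for m in "yk":
        b=P[M[m]&near];b=b[np.abs(b[:,2]-.152)<.008];
        if len(b)>8: t=b[b[:,2]>np.percentile(b[:,2],90)-.004];print(n,m,len(t),t.mean(0).round(4))
    g=P[M["g"]&near];b=g[np.abs(g[:,2]-.14)<.006];print(n,"rim top",[np.round(x,1) for x in cv2.minAreaRect((b[:,:2]*1000).astype(np.float32))])
    # plane fit
    A=np.c_[b[:,:2],np.ones(len(b))];k=np.linalg.lstsq(A,b[:,2],rcond=None)[0];print("  slope",k[:2].round(4),b[:,2].mean().round(4))
a=cv2.imread('pics/scene14.png')[170:330,180:380];b=cv2.imread('pics/side14.png')[130:290,240:440]
cv2.imwrite('pics/s14c.png',cv2.hconcat([cv2.resize(x,(400,320),interpolation=2) for x in(a,b)]))
```

```text
t 23.8333 pos [ 0.5759 -0.1629  0.4031] yaw 186.2 tilt [ 0.0025 -0.0045 -1.    ] | to go cm [0.55 0.35 0.31] turn 0.004 F [-0.5  0.2  1.1] w 0.586
scene y 114 [ 0.6611 -0.1591  0.1519]
scene k 30 [ 0.4924 -0.1763  0.152 ]
scene rim top [array([ 575.8, -167. ]), array([189.4, 153.2]), np.float64(6.0)]
  slope [ 0.0016 -0.0018] 0.1388
side y 45 [ 0.656  -0.1611  0.1498]
side k 23 [ 0.4851 -0.1769  0.1496]
side rim top [array([ 571.5, -167. ]), array([196. , 155.5]), np.float64(6.5)]
  slope [-0.0008 -0.001 ] 0.1369
wrist y 1417 [ 0.6589 -0.1548  0.1518]
wrist k 119 [ 0.4942 -0.1723  0.1511]
wrist rim top [array([ 575.8, -164. ]), array([189.8, 150. ]), np.float64(6.2)]
  slope [-0.0023 -0.0008] 0.1394
```

View pics/s14c.png

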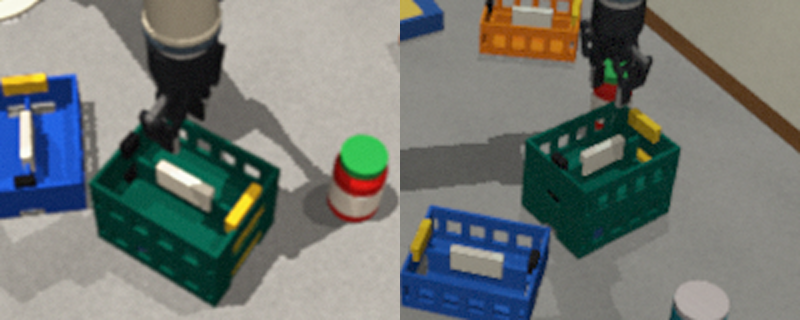

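View pics/wrist14.png

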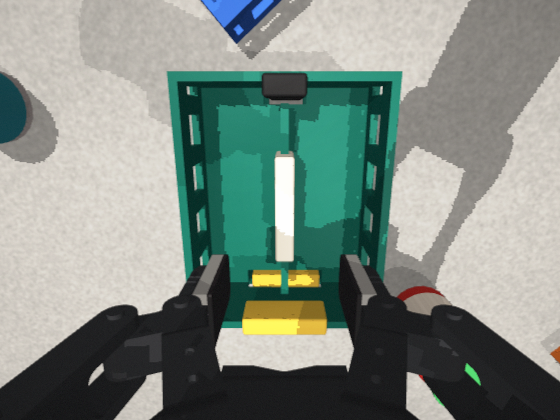

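The trays are flush with no gap in either view. The lower yellow key shows in the wide notch at (285,279) in the wrist view, both upper key tops are at about 152 mm, and the slope is under 0.003. The gripper is clear, so I'm handing in.

```bash
python3 -c "
from plant import *
print(hand_in())"
```

```text
the job is handed in; nothing more can be done
None
```

I stacked the empty green tray on the tin tray, yellow end over yellow end, with its notches down over both keys. I then let go, raised the gripper about 13 cm and handed the job in at about 24 s.

**Seated and level:** in the scene and wrist views both upper key tops read 151–152 mm, against 152 mm when fully home. The side view read about 150 mm at both ends. The rim slope was under 0.003 in all three views. No gap shows between the trays, and the lower yellow key is visible inside the wide notch.

**Lower tray:** in the last views that still showed it clearly, before contact, it had not measurably moved. The stack now stands within 1–2 mm of where it was. I saw no bystander moved.

**Problems along the way:**
- **Tilt during the carry:** the first fast carry tilted the tool by about 3.5°. I swung the tray away over free table and back slowly, which brought it nearly level before lowering.
- **Contact force:** the wrist force showed no clear change when the tray touched down. I judged it seated from its height and because the arm stopped moving lower. After release the tray's weight left the wrist reading.

**Not checked:** I did not look at the tins again after stacking, because the upper tray hides them. Nothing suggested they had been disturbed.

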